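# Clear the keyboard and shut the laptop before the clay comes out

### The arm

A 6-joint arm with a two-finger parallel gripper is mounted at the origin on the work surface. World frame = base frame: x ahead of the robot, y to its left, z up, the work surface at z = 0. Lengths are in m, angles in rad, forces in N, time in s.
With the tool pointing down it reaches from about 0.3 to 0.875 m from the base axis. Payload 6.4 kg.
Tool frame: the origin (TCP) lies midway between the tips of the shut fingers; the grasp point (between the pads) lies 19 mm behind it; z points along the fingers, y is the line along which they close (so a half turn about z gives the same grasp; the last joint's range is limited). The gripper opens to 85 mm and grips with 20 to 120 N. Pads are 22 mm wide; open, the fingers measure 114 mm over their backs; the gripper's body (76 mm by 85 mm) begins 54 mm behind the grasp point. The pads swing forward as they close: fully open they stand 13 mm farther back than shut.
Start: joints at [-1.535, 0.181, 1.607, -0, 1.354, -0.206], TCP at [0.138, -0.558, 0.231] pointing down, gripper open.
Joint ranges: [-2.99, 2.99], [-0.89, 2.07], [0.3, 2.58], [-1.14, 4.28], [0, 2.63], [-3.12, 3.12]. Speed limits (rad/s): [2.57, 2.57, 3.01, 3.14, 3.14, 3.14].

### API

Orientations are given as a unit quaternion [w, x, y, z].
In Python, from bench import ctrl gives the robot as it stands. The module is installed in compiled form; this text tells all that it offers.
- The arm moves only by the tool move_arm, never from a script. Its argument "plan" is one flat list of numbers, 6 for each row, row after row: the shift along the world's x, y, z in units of 50 mm (1.0 is 50 mm), then the turn, a rotation vector about the world's x, y, z in rad. A call has 1 to 10 rows; each row is the pose to reach, as a shift and turn from the pose commanded when the call began; what a row does not reach only later rows make up. A row lasts 1/8 s, in which the tool goes at most 62.5 mm and 10.7 degrees, less where a joint would pass 70% of its speed; a pose out of reach is approached as far as the arm can. A call with a gripper value outside its range is refused whole. "grip" is the finger opening in mm, from 0 to 85.4, set as the call begins (left out, the last holds). The fingers move at their own pace and stop on an object; the grip force is fixed at half the most. Time passes only in rows, so rows that repeat a pose let the fingers close. It gives the time, the measured TCP pose, the force, the opening and the grip force at its end, in the units of the state.
- ctrl.get_obs(): the state, without advancing time (a new reading comes with each control period).
- ctrl.camera(name): name is "scene" or "side" or "wrist"; returns a dict with "pixels" (384x512x3 uint8, red, green, blue), "fx", "fy", "cx", "cy" (pixels), "origin" and "attitude" of the camera in the world. Camera axes: x right, y down, z forward; pixel columns grow to the right and rows downward; lengths in m; the calibration is good to about 2 mm. The wrist camera is an equidistant fisheye: a pixel r from the principal point sees the ray r / f radians off the axis. A picture is of the moment at which its call begins. There is no depth.
- ctrl.hand_in(): hands the job in; it is judged then, once.
The state is a dict: "time_s": time; "q": joint angles; "dq": joint speeds; "joint_efforts": joint torques, N m; "eef_pos": TCP position; "eef_rot": TCP orientation; "wrist_force": force on the tool from outside, world axes, zero at the start; "torque": the same for the moment, N m; "opening": opening from 0.0 (shut) to 1.0 (fully open); "grasp_force": force on a finger pad.
Only numpy, scipy, OpenCV 4.12 (cv2) and the standard library are available. Lean on these libraries where they do the work, as an engineer would, in place of code of your own. Each camera call takes 0.05 s, during which the arm holds its last target. There are 200 camera calls.

### The job

A wooden modelling tool has been left lying on the open laptop's keyboard. Without picking anything up, push it with the fingertips right off the laptop, over its left or right side, so that it lies flat on the table; then push the laptop's lid down with the fingertips until it is fully shut, gently and without slamming it. Leave the laptop where it stands, do not lift or tip it, and do not disturb the other things on the table.

Things in the scene. Friction and masses are not known exactly. Their poses are not given: they have to be found in the camera images.
- laptop: open laptop, dark grey plastic, standing loose on the table, about 1.1 kg in all. Base 195 mm deep (its x), 280 mm wide (its y), 17 mm high; origin at the centre of its underside. Its -x side is the user's side (touch pad and front edge, nearest the robot), +x the hinge side, +z up
- laptop_deck (a point): centre of the keyboard deck's flat top face, 17 mm above the table; axes as the laptop's
- hinge (a point): middle of the lid's hinge axis, which runs along the laptop's y, 87.5 mm towards +x from the laptop's centre and 18 mm above the table
- lid (a joint): angle of the laptop's lid: 0 is fully shut (lying on the base), pi/2 upright, about 1.9 leaning back. It stays where it is left; it takes about 1 to 4 N at the free edge to turn and does not fall or spring shut by itself, so it has to be pressed all the way down
- lid_edge (a point): middle of the lid's free edge, on the lid's outer face (the back of the screen). The lid is 280 mm wide and 7 mm thick, reaches 185 mm from the hinge axis to this edge, and its outer face lies 7.5 mm outside the hinge axis (25.5 mm above the table when shut)
- knife: boxwood modelling tool (potter's knife) lying on the keyboard, 160 mm long (its x), 13 mm wide (its y), 9 mm high over its middle 100 mm and 5 mm at the blade ends, 25 g; lies roughly from the user's side to the screen. Origin at the centre of its underside; its z is up
- knife_mid (a point): centre of the modelling tool, 4.5 mm above its underside
- glaze_jar: bystander: white-lidded glaze jar, 68 mm across, 85 mm high, near the laptop's rear; origin at the centre of its foot
- bowl: bystander: bisque bowl, 110 mm across, 50 mm high, near the laptop's rear; origin at the centre of its foot
- tool_pot: bystander: pot with brushes, 76 mm across, 100 mm high, 195 mm with the brushes; origin at the centre of its foot
- tiles: bystander: stack of four bisque tiles, 100 x 100 mm, 36 mm high; origin at the centre of its underside
- wire_tool: bystander: wire loop tool with a wooden handle 10 mm thick, 165 mm long, lying on the table on the -y side of the laptop, about 300 mm from its centre; origin below its middle
Mind the look-alikes: they are no part of the job. Leave any green or pink look-alike of the knife alone.

How it is judged:
On the way, in this order (a step that is already met when the one before it is completed fails the run):
1. the modelling tool is off the laptop, lying flat on the table (height (world z) of knife_mid between -0.01 and 0.013 m and angle between knife's own x axis and vertical between 1.5 and 1.64 rad and (y of knife_mid in the frame of laptop above 0.141 m or y of knife_mid in the frame of laptop below -0.141 m)), for 0.2 s.
2. the lid is fully shut (value of joint lid below 0.03 rad), for 0.2 s.
At the end, for the whole second after the job is handed in: The lid is shut to within 0.03 rad; the modelling tool lies at rest on the table beside the laptop, its centre beyond the left or right side of the base and under 13 mm above the table, its length level within 0.07 rad; the laptop stands flat, within 40 mm of where it stood (all of step 1 and value of joint lid below 0.03 rad and linear speed of each of knife, laptop below 0.02 m/s and distance of laptop from where it was at the start of the episode below 0.04 m and angle between laptop's own z axis and vertical below 0.03 rad); the robot touches nothing.
It fails at once if the modelling tool is lifted (its centre more than 45 mm above the table) (height (world z) of knife_mid above 0.045 m).
It fails at once if the lid is pushed down (below 1.2 rad) while the modelling tool is still on the laptop (value of joint lid below 1.2 rad and height (world z) of knife_mid above 0.0165 m).
It fails at once if the lid is slammed (turns shut faster than 3 rad/s) or the fingers press on the laptop with more than 60 N (velocity of joint lid below -3 rad/s or contact force between the fingers and laptop above 60 N).
It fails at once if the laptop is shoved more than 40 mm, tipped or lifted (distance of laptop from where it was at the start of the episode above 0.04 m or angle between laptop's own z axis and vertical above 0.15 rad or height (world z) of laptop above 0.02 m).
It fails at once if another thing on the table is moved more than 30 mm (distance of any of glaze_jar, bowl, tool_pot, tiles, wire_tool from where it was at the start of the episode above 0.03 m).
It also fails if it takes over 64 s, if anything falls off the work surface, if the arm or the gripper's body presses on something with over 40 N, if the wrist force passes 120 N, or if a joint passes its speed limit or range.

## Working session

There is one attempt and no reset: what is moved stays moved. The work goes in short steps, Python scripts to look and compute and a tool call to move; the robot and the scene stay as the last step left them, time stands still between calls to the robot, and variables do not carry over. Pictures are saved under pics/ and viewed, at most 10 in all, crops included, and the job is handed in when it is done.

Besides the shell and the picture viewer there is one more tool, called after "Request:" by a JSON object that holds its "op" and its "data", one argument or row to a line. move_arm: Moves the arm, as the interface text tells. Its arguments: {"type":"object","properties":{"plan":{"type":"array"},"grip":{"type":"number"}},"required":["plan"]}

```bash
mkdir -p pics; cat > h.py <<'E'
import numpy as np, cv2
from bench import ctrl
from scipy.spatial.transform import Rotation as R
def att(a):
    a=np.array(a,float)
    return a if a.shape==(3,3) else R.from_quat(a[[1,2,3,0]]).as_matrix()
def cast(c,u,v,z):
    d=att(c["attitude"])@np.array([(u-c["cx"])/c["fx"],(v-c["cy"])/c["fy"],1]); o=np.array(c["origin"])
    return o+d*(z-o[2])/d[2]
def proj(c,p):
    q=att(c["attitude"]).T@(np.array(p)-np.array(c["origin"])); return c["fx"]*q[0]/q[2]+c["cx"],c["fy"]*q[1]/q[2]+c["cy"]
def snap(n):
    c=ctrl.camera(n); return c,cv2.cvtColor(c["pixels"],cv2.COLOR_RGB2BGR)
E
python3 - <<'E'
from h import *
import pickle
for n in("scene","side"):
    c,im=snap(n); cv2.imwrite(f"pics/{n}0.png",cv2.resize(im,(800,600))); pickle.dump(c,open(n+".pkl","wb"))
    print(n,c["fx"],c["cx"],c["cy"],c["origin"],c["attitude"])
o=ctrl.get_obs();print(o)
E
```

```text
scene 457.56073654074663 259.99575013825057 181.18392708523112 [ 1.41340028 -0.45407709  1.18742087] [-0.31763148  0.77417218  0.51022193 -0.19859825]
side 471.107991815417 255.46091270599428 190.5056152630322 [-0.25268351  0.86865194  0.87705821] [ 0.14964643 -0.29902347  0.83864326 -0.42996326]
{'time_s': 0.1, 'q': array([-1.53527979e+00,  1.81457790e-01,  1.60791582e+00, -3.18702074e-05,
        1.35382792e+00, -2.06346722e-01]), 'dq': array([ 0.00068242, -0.00162022, -0.00447998, -0.0004589 , -0.000731  ,
       -0.00055282]), 'joint_efforts': array([ 2.75437844e-05, -4.45880198e+01, -3.52241743e+01, -2.43096119e-04,
        4.07664731e-03, -9.51842679e-06]), 'eef_pos': array([ 0.137682  , -0.55774743,  0.23047552]), 'eef_rot': array([-8.02834586e-04,  9.92695941e-01,  1.20640465e-01,  5.31257814e-05]), 'wrist_force': array([-0.84400348, -0.0446458 ,  0.9708701 ]), 'torque': array([ 0.00270554, -0.00059565, -0.02482837]), 'grasp_force': 0.0, 'opening': 0.9993267585610388}
```

View pics/scene0.png

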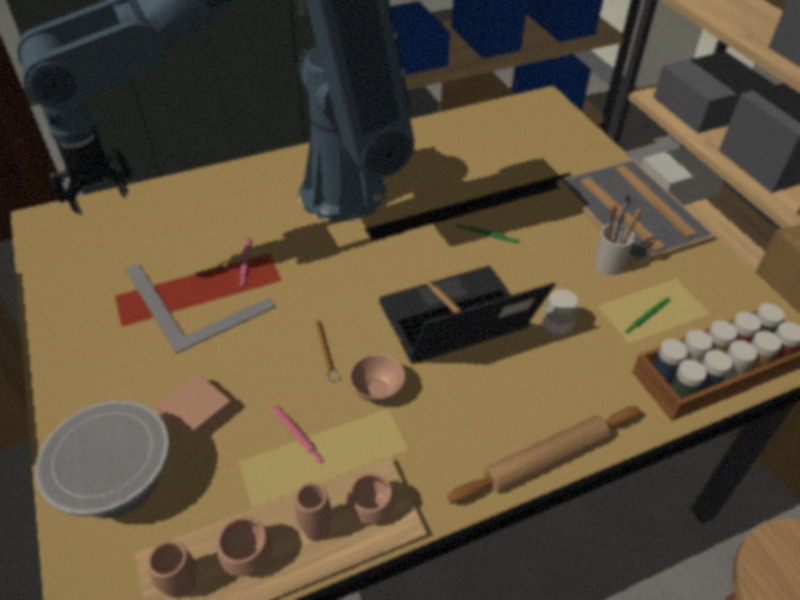

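View pics/side0.png

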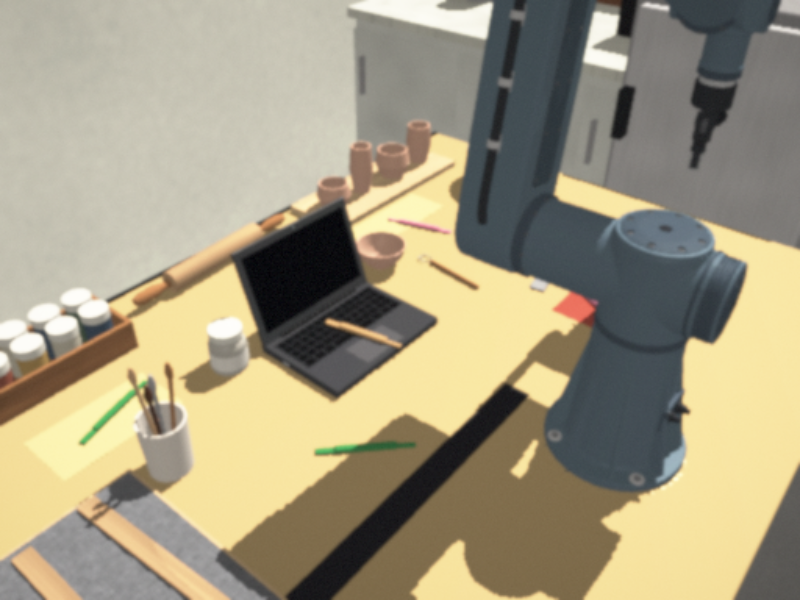

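The scene view shows the laptop at about (465,310), the knife at (443,296), the bowl at (378,380) and the jar at (561,312). In the side view the base corners are near (436,320), (336,391) and (264,347), the lid's top corners are near (236,257) and (343,203), and the knife runs from (326,321) to (401,345).

```bash
python3 - <<'E'
from h import *
import pickle
s=pickle.load(open("side.pkl","rb"));w=pickle.load(open("scene.pkl","rb"));k=.64
f=lambda c,u,v,z:print(u,v,cast(c,u*k,v*k,z).round(3))
print("side base corners");[f(s,u,v,.017) for u,v in((436,320),(336,388),(264,344))]
print("scene");[f(w,u,v,.017) for u,v in((380,300),(490,268))]
print("bowl jar");f(w,378,372,.05);f(w,563,297,.085);f(s,381,246,.05);f(s,225,326,.085)
print("wire, pot, green");f(w,320,322,.005);f(w,333,376,.005);f(s,163,412,.1);f(s,318,452,.005);f(s,414,445,.005)
# knife mask
for n,c,(x0,y0,x1,y1) in(("side",s,(195,195,265,228)),("scene",w,(270,172,305,204))):
    hsv=cv2.cvtColor(c["pixels"],cv2.COLOR_RGB2HSV); m=((hsv[...,2]>110)&(hsv[...,1]>50)).astype(np.uint8)
    z=np.zeros_like(m);z[y0:y1,x0:x1]=m[y0:y1,x0:x1]
    nn,l,st,ce=cv2.connectedComponentsWithStats(z)
    i=1+st[1:,4].argmax();p=np.argwhere(l==i)[:,::-1].astype(float);mu=p.mean(0);d=np.linalg.svd(p-mu,full_matrices=False)[2][0];t=(p-mu)@d
    print(n,st[i]);[print(cast(c,*(mu+d*q),.0225).round(3)) for q in(t.min(),0,t.max())]
# lid corners triangulate top: side TL(236,257)=scene (553,287); side TR(343,203)=scene(415,358)? 
def tri(a,b):
    A=[];B=[]
    for c,(u,v) in((s,a),(w,b)):
        o=np.array(c["origin"]);d=cast(c,u*k,v*k,0)-o;d/=np.linalg.norm(d);P=np.eye(3)-np.outer(d,d);A.append(P);B.append(P@o)
    return np.linalg.lstsq(np.vstack(A),np.hstack(B),rcond=None)[0].round(3)
print("lidTL",tri((236,257),(553,286)),"lidTR",tri((343,203),(421,322)))
E
```

```text
side base corners
436 320 [ 0.393 -0.047  0.017]
336 388 [0.411 0.213 0.017]
264 344 [0.593 0.211 0.017]
scene
380 300 [ 0.411 -0.058  0.017]
490 268 [0.416 0.216 0.017]
bowl jar
378 372 [ 0.617 -0.146  0.05 ]
563 297 [0.611 0.279 0.085]
381 246 [ 0.613 -0.145  0.05 ]
225 326 [0.615 0.273 0.085]
wire, pot, green
320 322 [ 0.411 -0.199  0.005]
333 376 [ 0.559 -0.222  0.005]
163 412 [0.509 0.477 0.1  ]
318 452 [0.342 0.329 0.005]
414 445 [0.235 0.222 0.005]
side [208 204  57  24 329]
[0.555 0.088 0.023]
[0.45  0.072 0.022]
[0.365 0.058 0.022]
scene [270 172  33  28 258]
[0.354 0.086 0.022]
[0.413 0.088 0.022]
[0.504 0.092 0.022]
lidTL [0.647 0.209 0.183] lidTR [ 0.635 -0.062  0.181]
```

Request:
{"op": "move_arm", "data": {
  "plan": [3.2,5.6,0,0,0,0.65,3.2,5.6,0,0,0,0.65,3.2,5.6,0,0,0,0.65,3.2,5.6,0,0,0,0.65,3.2,5.6,0,0,0,0.65,6.4,11.4,-0.6,0,0,1.3,6.4,11.4,-0.6,0,0,1.3,6.4,11.4,-0.6,0,0,1.3,6.4,11.4,-0.6,0,0,1.3,6.4,11.4,-0.6,0,0,1.3]
}}

```text
time_s: 1.35
eef_pos: [0.4439, -0.0124, 0.2038]
eef_rot: [0.0, 0.717, 0.697, 0.0]
wrist_force: [1.4, -0.7, 0.1]
opening: 0.996
grasp_force: 0.0
```

```bash
python3 - <<'E'
from h import *
o=ctrl.get_obs();q=o["eef_rot"];print(o["time_s"],o["eef_pos"],o["q"].round(2));print(R.from_quat(q[[1,2,3,0]]).as_matrix().round(3),o["wrist_force"])
c,im=snap("wrist");cv2.imwrite("pics/w1.png",cv2.resize(im,(800,600)))
E
```

```text
1.35 [ 0.44385703 -0.01239425  0.20383764] [-0.3  -0.1   1.95 -0.    1.28 -0.27]
[[ 0.028  1.     0.001]
 [ 1.    -0.028 -0.   ]
 [-0.     0.001 -1.   ]] [ 1.42353215 -0.65978598  0.11763494]
```

View pics/w1.png

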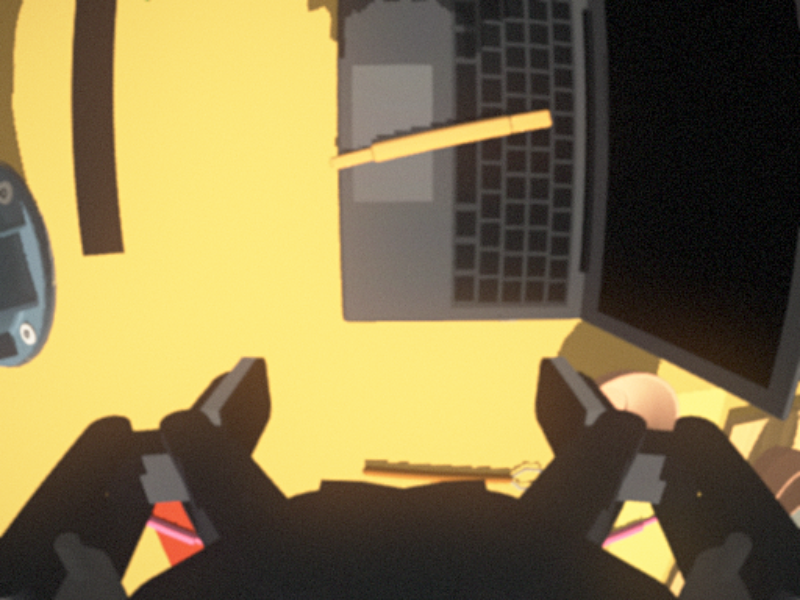

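The wrist view shows the knife from (333,162) to (550,118) and the laptop's right side from (345,320) to (580,318). Its front edge goes up from (345,320) to (338,50).

```bash
cat >> h.py <<'E'
def castw(c,u,v,z):
    x,y=u-c["cx"],v-c["cy"];r=np.hypot(x,y);th=r/c["fx"]
    d=att(c["attitude"])@np.array([x/r*np.sin(th),y/r*np.sin(th),np.cos(th)]);o=np.array(c["origin"])
    return (o+d*(z-o[2])/d[2]).round(4)
E
python3 - <<'E'
from h import *
c=ctrl.camera("wrist")
for u,v,z in((333,162,.0195),(550,118,.0195),(345,320,.017),(580,318,.017),(338,50,.017)):print(u,v,castw(c,u*.64,v*.64,z))
E
```

```text
333 162 [0.3989 0.0652 0.0195]
550 118 [0.5533 0.0961 0.0195]
345 320 [ 0.4016 -0.0512  0.017 ]
580 318 [ 0.5838 -0.0551  0.017 ]
338 50 [0.4039 0.1465 0.017 ]
```

Request:
{"op": "move_arm", "data": {
  "plan": [0.6,0.7,-1,0,0,0,0.6,0.7,-2,0,0,0,0.6,0.7,-2.8,0,0,0,0.6,0.7,-2.8,0,0,0,0.6,0.7,-2.8,0,0,0,0.6,0.7,-2.8,0,0,0]
}}

```text
time_s: 2.2
eef_pos: [0.475, 0.0199, 0.0661]
eef_rot: [0.002, 0.717, 0.697, 0.001]
wrist_force: [-0.4, -0.0, -0.1]
opening: 1.0
grasp_force: 0.0
```

Request:
{"op": "move_arm", "data": {
  "plan": [0,0,-0.4,0,0,0,0,0,-0.8,0,0,0,0,0,-1.0,0,0,0,0,0,-1.14,0,0,0,0,0,-1.14,0,0,0,0,0,-1.14,0,0,0]
}}

```text
time_s: 2.95
eef_pos: [0.4738, 0.0204, 0.0075]
eef_rot: [0.0, 0.717, 0.697, 0.0]
wrist_force: [-0.9, -0.4, 0.6]
opening: 1.001
grasp_force: 0.0
```

```bash
python3 - <<'E'
from h import *
c,im=snap("side");cv2.imwrite("pics/s2.png",cv2.resize(im[110:290,110:350],(800,600)))
E
```

```text
(no output)
```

View pics/s2.png

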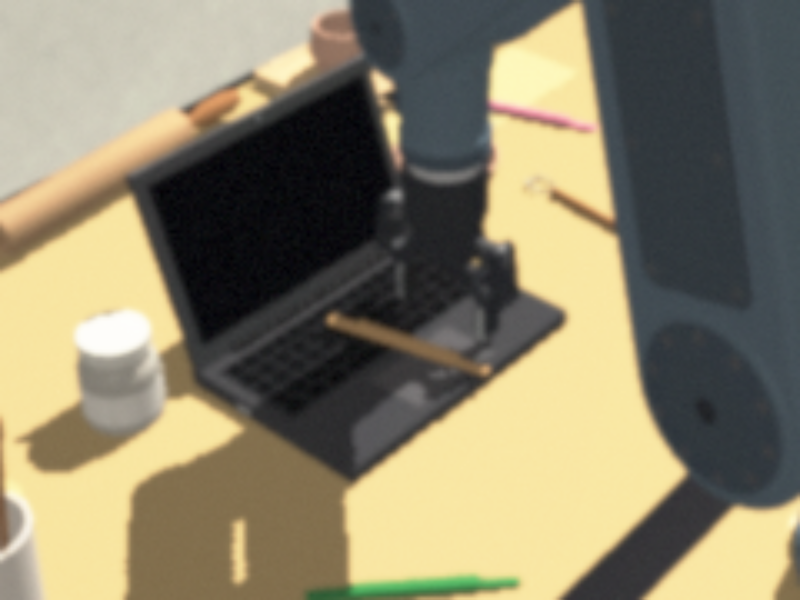

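The side view shows both fingertips just above the deck at (403,295) and (485,345). The knife lies untouched on their left, from (330,320) to (490,370).

Request:
{"op": "move_arm", "data": {
  "plan": [0,0.2,0,0,0,0,0,0.5,0,0,0,0,0,0.8,0,0,0,0,0,1.1,0,0,0,0,0,1.4,0,0,0,0,0,1.7,0,0,0,0,0,2.0,0,0,0,0,0,2.3,0,0,0,0,0,2.6,0,0,0,0,0,2.8,0,0,0,0]
}}

```text
time_s: 4.25
eef_pos: [0.4732, 0.1615, 0.0069]
eef_rot: [0.0, 0.717, 0.697, -0.0]
wrist_force: [0.3, 0.4, 0.2]
opening: 1.004
grasp_force: 0.1
```

```bash
python3 - <<'E'
from h import *
c,im=snap("side");cv2.imwrite("pics/s3.png",cv2.resize(im[110:290,110:350],(800,600)))
E
```

```text
(no output)
```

View pics/s3.png

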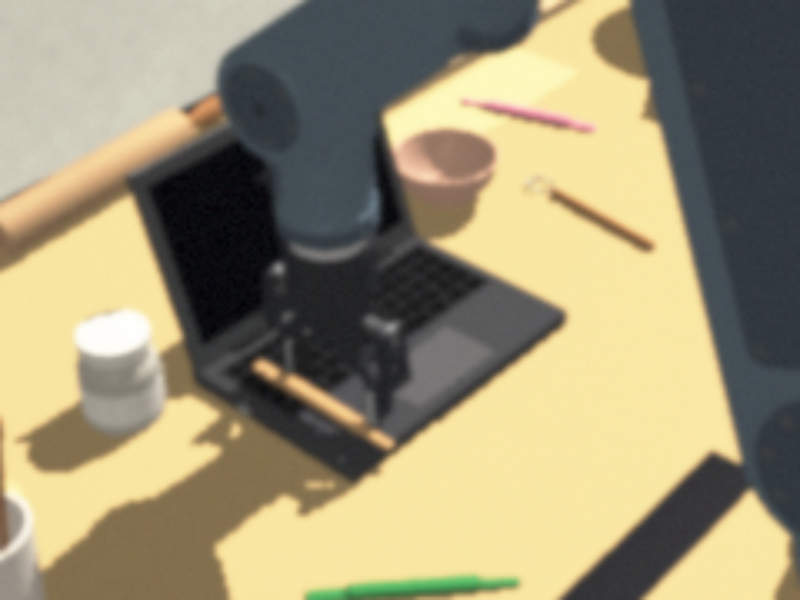

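The knife is now straight along the laptop's left part, from (255,365) to (392,440), with both fingers behind it.

Request:
{"op": "move_arm", "data": {
  "plan": [0,0.2,0,0,0,0,0,0.4,0,0,0,0,0,0.6,0,0,0,0,0,0.8,0,0,0,0,0,1.0,0,0,0,0,0,1.2,0,0,0,0,0,1.4,0,0,0,0,0,1.6,0,0,0,0,0,1.6,0,0,0,0]
}}

```text
time_s: 5.42
eef_pos: [0.4732, 0.2413, 0.0069]
eef_rot: [0.0, 0.717, 0.697, 0.0]
wrist_force: [0.0, 0.1, -0.5]
opening: 0.997
grasp_force: 0.0
```

```bash
python3 - <<'E'
from h import *
c,im=snap("side");cv2.imwrite("pics/s4.png",cv2.resize(im[110:290,110:350],(800,600)))
E
```

```text
(no output)
```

View pics/s4.png

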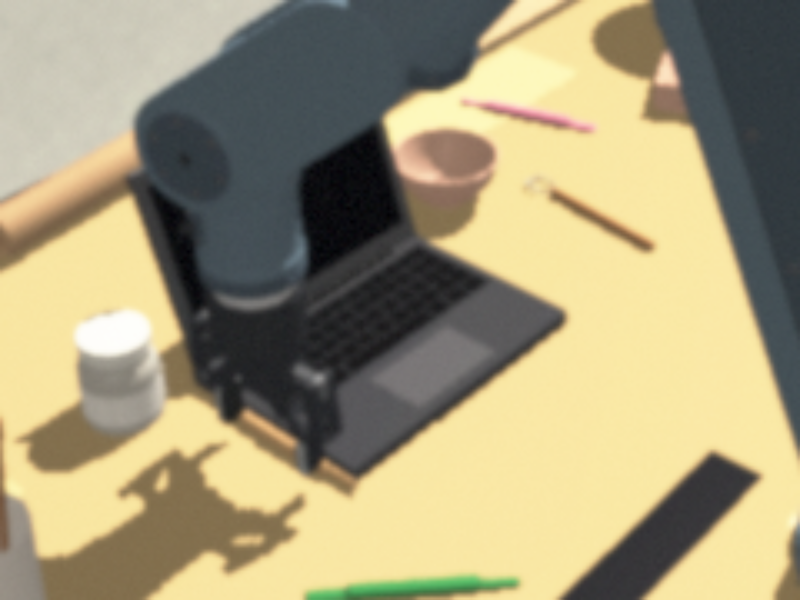

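The knife has dropped to the table against the laptop's left side; the end at (352,485) is visible. I'll rise clear and go towards the back of the lid with the fingers shut.

Request:
{"op": "move_arm", "data": {
  "plan": [0,0,0.5,0,0,0,0,0,1.5,0,0,0,0,0,2.5,0,0,0,0,0,3.7,0,0,0,0,0,4.9,0,0,0,1.2,-0.8,4.9,0,0,0,2.4,-1.6,4.9,0,0,0,3.5,-2.4,4.9,0,0,0,4.6,-3.1,4.9,0,0,0,4.6,-3.1,4.9,0,0,0],
  "grip": 85
}}

```text
time_s: 6.72
eef_pos: [0.7051, 0.0822, 0.2509]
eef_rot: [0.0, 0.718, 0.696, -0.0]
wrist_force: [-0.2, 0.1, 0.0]
opening: 0.992
grasp_force: 0.0
```

```bash
python3 - <<'E'
from h import *
print(ctrl.get_obs()["eef_pos"])
c,im=snap("side");cv2.imwrite("pics/s5.png",cv2.resize(im[110:290,110:350],(800,600)))
cv2.imwrite("pics/s5c.png",cv2.resize(im[200:275,150:250],(800,600),interpolation=cv2.INTER_CUBIC))
E
```

```text
[0.70512482 0.08218674 0.25092151]
```

View pics/s5c.png

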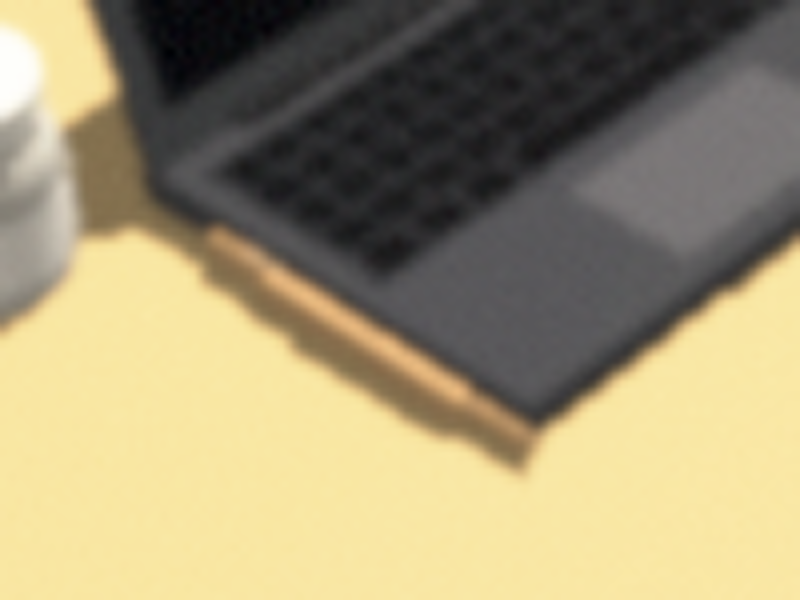

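The knife lies along the laptop's left side from (212,235) to (535,435) in the crop, close against the wall. I'll check its height before touching the lid.

```bash
python3 - <<'E'
from h import *
c,im=snap("side")
hsv=cv2.cvtColor(im,cv2.COLOR_BGR2HSV)
for x in (.43,.47,.51):
    for y,z in((.2185,.017),(.2185,0),(.225,.013),(.2315,.0),(.2315,.013),(.2315,.009)):
        print(x,y,z,np.round(proj(c,(x,y,z)),1),end=' ')
    u=int(round(proj(c,(x,.222,.008))[0]));print("\ncol",u)
    for v in range(236,262): print(v,im[v,u][::-1],hsv[v,u][1],end=' | ')
    print()
E
```

```text
0.43 0.2185 0.017 [208.6 246.2] 0.43 0.2185 0 [208.9 250.9] 0.43 0.225 0.013 [207.  248.6] 0.43 0.2315 0.0 [205.5 253.5] 0.43 0.2315 0.013 [205.3 249.9] 0.43 0.2315 0.009 [205.3 251. ] 
col 208
236 [90 89 92] 8 | 237 [89 88 91] 8 | 238 [90 89 93] 11 | 239 [87 87 89] 6 | 240 [90 89 91] 6 | 241 [90 89 92] 8 | 242 [90 90 92] 6 | 243 [88 87 91] 11 | 244 [88 87 91] 11 | 245 [82 79 81] 9 | 246 [77 74 70] 23 | 247 [115  95  75] 89 | 248 [171 135  97] 110 | 249 [198 156 108] 116 | 250 [184 145 100] 116 | 251 [154 122  84] 116 | 252 [135 107  74] 115 | 253 [134 113  78] 107 | 254 [154 130  89] 108 | 255 [206 174 121] 105 | 256 [240 216 148] 98 | 257 [248 229 162] 88 | 258 [249 231 164] 87 | 259 [249 231 164] 87 | 260 [249 231 163] 88 | 261 [249 231 164] 87 | 
0.47 0.2185 0.017 [197.9 239.9] 0.47 0.2185 0 [198.3 244.5] 0.47 0.225 0.013 [196.3 242.2] 0.47 0.2315 0.0 [194.9 247. ] 0.47 0.2315 0.013 [194.6 243.5] 0.47 0.2315 0.009 [194.7 244.6] 
col 197
236 [84 83 85] 6 | 237 [88 87 89] 6 | 238 [81 80 82] 6 | 239 [75 72 70] 17 | 240 [106  89  72] 82 | 241 [175 138  99] 111 | 242 [224 179 123] 115
[... 547 characters left out ...]
15 0.0 [184.6 240.7] 0.51 0.2315 0.013 [184.3 237.2] 0.51 0.2315 0.009 [184.4 238.3] 
col 187
236 [226 182 124] 115 | 237 [214 167 114] 119 | 238 [172 136  94] 116 | 239 [143 114  79] 114 | 240 [131 107  74] 111 | 241 [134 112  77] 108 | 242 [140 119  83] 104 | 243 [162 137  95] 105 | 244 [209 177 121] 107 | 245 [241 219 150] 96 | 246 [248 229 160] 90 | 247 [249 231 163] 88 | 248 [249 231 162] 89 | 249 [249 232 165] 86 | 250 [249 231 163] 88 | 251 [249 231 162] 89 | 252 [249 231 163] 88 | 253 [249 231 162] 89 | 254 [249 231 162] 89 | 255 [249 232 164] 87 | 256 [249 231 162] 89 | 257 [249 232 164] 87 | 258 [249 231 163] 88 | 259 [249 231 163] 88 | 260 [249 230 161] 90 | 261 [249 232 164] 87 |
```

The knife's top sits about 4 mm below the deck edge, so it rests on the table beside the base, under 13 mm. Next: shut the fingers and go down behind the lid.

Request:
{"op": "move_arm", "data": {
  "plan": [0,0,0,0,0,0,0,0,-0.4,0,0,0,0,0,-0.8,0,0,0,0,0,-1.2,0,0,0,0,0,-1.6,0,0,0,0,0,-1.7,0,0,0,0,0,-1.7,0,0,0,-0.2,0,-1.7,0,0,0,-0.5,0,-1.7,0,0,0,-0.8,0,-1.7,0,0,0],
  "grip": 0
}}

```text
time_s: 8.07
eef_pos: [0.6629, 0.0855, 0.1681]
eef_rot: [0.001, 0.717, 0.697, 0.001]
wrist_force: [6.1, 0.4, 2.2]
opening: -0.001
grasp_force: 2.5
```

```bash
python3 - <<'E'
from h import *
for t in np.arange(1.8,-0.01,-.1):
    print(round(t,1),round(.592-.16*np.cos(t)+.0175*np.sin(t),3),round(.018+.16*np.sin(t)+.0075*np.cos(t),3), "shift", round((.592-.16*np.cos(t)+.0175*np.sin(t)-.665)/.05,2),round((.018+.16*np.sin(t)+.0075*np.cos(t)-.166)/.05,2))
E
```

```text
1.8 0.645 0.172 shift -0.39 0.12
1.7 0.63 0.176 shift -0.7 0.19
1.6 0.614 0.178 shift -1.02 0.23
1.5 0.598 0.178 shift -1.34 0.24
1.4 0.582 0.177 shift -1.66 0.22
1.3 0.566 0.174 shift -1.98 0.16
1.2 0.55 0.17 shift -2.29 0.08
1.1 0.535 0.164 shift -2.6 -0.04
1.0 0.52 0.157 shift -2.89 -0.19
0.9 0.506 0.148 shift -3.17 -0.36
0.8 0.493 0.138 shift -3.44 -0.56
0.7 0.481 0.127 shift -3.68 -0.78
0.6 0.47 0.115 shift -3.9 -1.03
0.5 0.46 0.101 shift -4.1 -1.29
0.4 0.451 0.087 shift -4.27 -1.58
0.3 0.444 0.072 shift -4.41 -1.87
0.2 0.439 0.057 shift -4.53 -2.18
0.1 0.435 0.041 shift -4.61 -2.49
-0.0 0.432 0.025 shift -4.66 -2.81
```

Request:
{"op": "move_arm", "data": {
  "plan": [-0.25,0,0,0,0,0,-0.5,0,0,0,0,0,-0.8,0,0,0,0,0,-1.1,0,0,0,0,0,-1.4,0,0,0,0,0,-1.7,0,0,0,0,0,-2.0,0,0,0,0,0,-2.3,0,0,0,0,0,-2.3,0,0,0,0,0]
}}

```text
time_s: 9.2
eef_pos: [0.5467, 0.0857, 0.1667]
eef_rot: [-0.001, 0.717, 0.697, -0.001]
wrist_force: [-0.3, -0.0, 0.6]
opening: 0.0
grasp_force: 0.0
```

```bash
python3 - <<'E'
from h import *
c,im=snap("side");cv2.imwrite("pics/s6.png",cv2.resize(im[110:290,110:350],(800,600)))
E
```

```text
(no output)
```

View pics/s6.png

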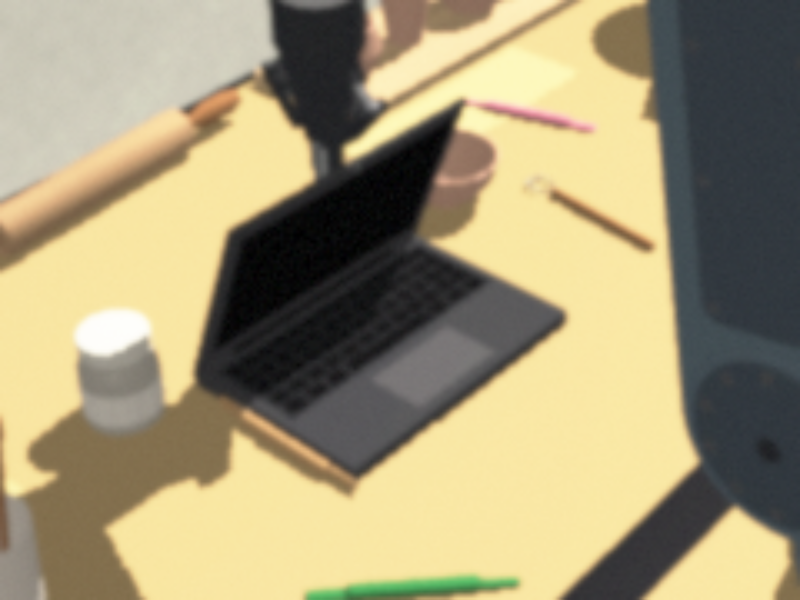

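The lid has come forward to about 1.2 rad, with the fingers behind it at (325,165). The base and the knife have not moved.

Request:
{"op": "move_arm", "data": {
  "plan": [-0.3,0,-0.1,0,0,0,-0.6,0,-0.25,0,0,0,-0.9,0,-0.4,0,0,0,-1.15,0,-0.6,0,0,0,-1.4,0,-0.8,0,0,0,-1.6,0,-1.05,0,0,0,-1.8,0,-1.3,0,0,0,-2.0,0,-1.6,0,0,0,-2.1,0,-1.9,0,0,0,-2.1,0,-1.9,0,0,0]
}}

```text
time_s: 10.5
eef_pos: [0.4414, 0.0856, 0.0702]
eef_rot: [-0.001, 0.717, 0.697, -0.001]
wrist_force: [0.1, -0.3, -0.6]
opening: 0.001
grasp_force: 0.0
```

Request:
{"op": "move_arm", "data": {
  "plan": [-0.05,0,-0.2,0,0,0,-0.1,0,-0.4,0,0,0,-0.1,0,-0.6,0,0,0,-0.1,0,-0.75,0,0,0,-0.1,0,-0.85,0,0,0,-0.1,0,-0.9,0,0,0,-0.1,0,-0.9,0,0,0]
}}

```text
time_s: 11.38
eef_pos: [0.4384, 0.0855, 0.0268]
eef_rot: [0.0, 0.717, 0.697, 0.0]
wrist_force: [0.0, -0.7, 0.1]
opening: 0.003
grasp_force: 0.0
```

Request:
{"op": "move_arm", "data": {
  "plan": [0,0,-0.02,0,0,0,0,0,-0.04,0,0,0,0,0,-0.06,0,0,0,0,0,-0.06,0,0,0]
}}

```text
time_s: 11.88
eef_pos: [0.4387, 0.0855, 0.0254]
eef_rot: [0.0, 0.717, 0.697, 0.0]
wrist_force: [-5.8, -0.1, 18.3]
opening: 0.001
grasp_force: 9.1
```

An 18 N reaction at z = 25.4 mm means the lid is shut. I'll retreat upwards and check.

Request:
{"op": "move_arm", "data": {
  "plan": [0,0,0.1,0,0,0,0,0,0.4,0,0,0,0,0,1,0,0,0,0,0,2,0,0,0,0,0,3,0,0,0,0,-0.8,3.5,0,0,0,0,-1.8,3.5,0,0,0,0,-2.8,3.5,0,0,0,0,-2.8,3.5,0,0,0]
}}

```text
time_s: 13.0
eef_pos: [0.4384, -0.0573, 0.1999]
eef_rot: [0.001, 0.719, 0.695, 0.0]
wrist_force: [-0.1, -0.0, 0.3]
opening: 0.003
grasp_force: 0.0
```

```bash
python3 - <<'E'
from h import *
c,im=snap("side");cv2.imwrite("pics/s7.png",cv2.resize(im[170:275,130:270],(800,600)))
E
```

```text
(no output)
```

View pics/s7.png

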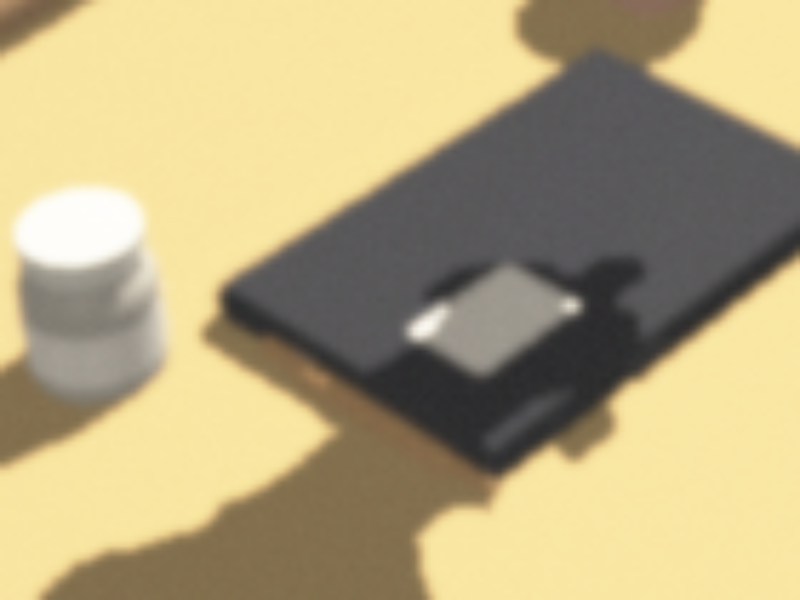

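The picture shows the lid shut flat, with the front corner at (495,465). The knife lies on the table beside the left side from (260,335) to (490,480), and the jar has not moved. Handing in.

```bash
python3 -c "
from bench import ctrl
print(ctrl.hand_in())"
```

```text
the job is handed in; nothing more can be done
None
```

I pushed the modelling tool off the laptop's left side onto the table, pressed the lid shut gently (18 N peak reading) and handed the job in at about 13 s; `hand_in()` gave no verdict, and the tool lies right against the laptop's side, which I estimate puts its centre only about 3 mm past the limit.

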